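# Set the bleed on a bench gassing set

### The arm

A 6-joint arm with a two-finger parallel gripper is mounted at the origin on a cart in front of the work surface, level with it; the furniture and walls round the work are solid. World frame = base frame: x ahead of the robot, y to its left, z up, the work surface at z = 0. Lengths are in m, angles in rad, forces in N, time in s.
With the tool pointing down it reaches from about 0.3 to 0.775 m from the base axis. Payload 14.6 kg.
Tool frame: the origin (TCP) lies at the very end of the fingers, on their centre line; the grasp point (between the pads) lies 19 mm behind it (pinch_z is the distance from the TCP to the grasp point, in m); z points along the fingers, y is the direction in which the jaws open and shut (so a half turn about z gives the same grasp; the last joint's range is limited). The gripper opens to 94 mm and grips with 3 to 60 N. Pads are 16 mm wide; open, the fingers measure 119 mm over their backs; the gripper's body (75 mm by 177 mm) begins 78 mm behind the grasp point.
Start: joints at [-0.067, 0.3, 1.521, -0, 1.321, -0.067], TCP at [0.55, -0, 0.205] pointing down, gripper open.
Joint ranges: [-3.03, 3.03], [-0.79, 2.21], [0.23, 2.52], [-1.04, 4.18], [0, 3.07], [-2.55, 2.55]. Speed limits (rad/s): [2.22, 2.22, 2.57, 3.14, 3.14, 3.14].

### API

Orientations are given as [roll, pitch, yaw] about the fixed x, y, z axes, in that order (R = Rz(yaw) Ry(pitch) Rx(roll)).
In Python, from station import get_obs, camera, hand_in, pinch_z gives the robot as it stands.
- The arm moves only by the tool servo_tool, never from a script. Its argument "moves" is a list that holds one entry, the list of rows, each a list of 7 numbers: the turn, a rotation vector about the tool's x, y, z normalised to -1 to 1, where 1 is pi/2 rad, then the shift along the tool's x, y, z normalised to -1 to 1, where 1 is 500 mm, then the closure, from 0 (fully open) to 1 (shut). In form: [[[rx, ry, rz, x, y, z, hand], ...]]. A call has 1 to 12 rows; each row is the pose to reach, as a shift and turn from the pose measured when the call began, along the tool's axes at that moment; what a row does not reach only later rows make up. A row lasts 1/12 s, in which the tool goes at most 41.7 mm and 7.16 degrees, less where a joint would pass 70% of its speed; a pose out of reach is approached as far as the arm can. A call with a number of a shift or a turn outside -1 to 1 is refused whole. A call with a gripper value outside its range is refused whole. The fingers move at their own pace and stop on an object; "squeeze" is the grip in N (left out, the last holds). Time passes only in rows, so rows that repeat a pose let the fingers close. It gives the time, the measured TCP pose, the force and the opening at its end, in the units of the state.
- get_obs(): the state, without advancing time (a new reading comes with each control period).
- camera(name): name is "scene" or "side" or "wrist"; returns a dict with "color" (384x512x3 uint8, red, green, blue), "intrinsics" (3x3 intrinsics, pixels), "rvec" (rotation vector, rad) and "tvec" (3), from world to camera coordinates, as OpenCV has them. Camera axes: x right, y down, z forward; pixel columns grow to the right and rows downward; lengths in m; the calibration is good to about 2 mm. A picture is of the moment at which its call begins. There is no depth.
- hand_in(): hands the job in, once; it reports no verdict.
The state is a dict: "time_s": time; "qpos": joint angles; "joint_vel": joint speeds; "tau": joint torques, N m; "ee_pos": TCP position; "eef_rot": TCP orientation; "force": force on the tool from outside, world axes, zero at the start; "moment": the same for the moment, N m; "grip_width": finger opening in m.
Only numpy, scipy, OpenCV 4.12 (cv2) and the standard library are available. Lean on these libraries where they do the work, as an engineer would, in place of code of your own. Each camera call takes 0.05 s, during which the arm holds its last target.

### The job

Start the bleed gas over the small dish. Wind the needle valve's round knob clockwise until it seats, so that the supply does not rush through, then swing the supply lever fully open; now back the knob off a quarter turn and keep hold of it while the flow settles: finish with the knob still gripped at a quarter turn open. Leave the dish under the dome, the two bottles and the marker where they are.

Things in the scene. Friction and masses are not known exactly. Their poses are not given: they have to be found in the camera images.
- gas_set: bench gassing set, fixed: plate 165 x 290 mm; metal gas cartridge lying at its back (top 83 mm up), regulator with gauge at back right (105 mm); along the front a gas line: supply valve (right), needle valve (left), glass jar (lid 67, tube arch 87 mm up), clear dome past the left edge. Origin: plate centre, on the bench; x to the set's back, y to its left along the line, z up
- bleed_stem: spindle and knob of the needle valve, upright, 85 mm left of the supply valve. Origin: middle of the knob on its axis, 100 mm above the bench when shut, 1.5 mm a turn higher when open; axes as gas_set (does not turn). Knob: black, round, fluted, 28 mm wide, 20 mm high, white index line on top; takes about 0.06 N m. Under it a fixed collar, 37 mm wide, top 74 mm above the bench
- bleed_knob (a joint): turn of the knob, rad: 0 seated (shut, a hard stop), growing as it opens, anticlockwise seen from above; 1.57 is a quarter turn open. At 0 the index line points to the front of the set (-x). It starts 1.9 to 3.3 open and stays where it is left
- supply_lever (a joint): turn of the supply valve's lever, rad: 0 shut (lever points to the set's front, -x, across the line), 1.57 fully open (along the line, to the right, -y); opens anticlockwise seen from above. Hard stops at both ends; takes about 0.1 N m, stays where it is left, starts at 0 to 0.15
- lever_tip (a point): point on the black grip of the supply lever, 52 mm from its axis, 63 mm above the bench, at mid height of the grip; the grip reaches from 21 to 63 mm from the axis, is 13 mm wide and 13 mm high; the space under it is free down to the plate (top 12 mm above the bench) or, when open, the tube (top 45 mm)
- lever_pivot (a point): point on the supply lever's upright axis, at the height of lever_tip (63 mm above the bench)
- dish_small: small clear petri dish, 39 mm wide and 14 mm high, standing on the bench under the clear dome; origin at the centre of its underside. To be left alone
- oil_bottle: screw-cap bottle with black cap, 52 mm wide and 112 mm high, at the right of the bench; origin at the centre of its underside. To be left alone
- medium_bottle: screw-cap bottle with blue cap, 44 mm wide and 88 mm high, at the right of the bench; origin at the centre of its underside. To be left alone
- marker: capped marker pen 135 mm long, 17 mm thick, lying at the left front of the bench; origin at the middle of its underside. To be left alone

How it is judged:
By the outcome, as a careful person would: the job done as asked, in the order asked, and still so for the second after the job is handed in, while the arm keeps its last pose, push and grip.
It also fails if it takes over 51 s, if anything falls off the work surface, if the arm or the gripper's body presses on something with over 40 N, if the wrist force passes 120 N, or if a joint passes its speed limit or range.

## Working session

There is one attempt and no reset: what is moved stays moved. The work goes in short steps, Python scripts to look and compute and a tool call to move; the robot and the scene stay as the last step left them, time stands still between calls to the robot, and variables do not carry over. Pictures are saved under pics/ and viewed, and the job is handed in when it is done.

Besides the shell and the picture viewer there is one more tool, called after "Request:" as name([rows], argument=value, ...), one row to a line, values as JSON. servo_tool: Moves the arm, as the interface text tells. Scaled input: -1 to 1 covers 500 mm each way for a shift and pi/2 rad each way for a turn. Its arguments: {"type":"object","properties":{"moves":{"type":"array"},"squeeze":{"type":"number"}},"required":["moves"]}

```bash
mkdir -p pics; ls; python3 - <<'E'
from station import *
import cv2
print(get_obs(), pinch_z)
for n in ["scene","side","wrist"]:
    c=camera(n); cv2.imwrite(f"pics/{n}0.png",c["color"][:,:,::-1]); print(n,c["intrinsics"].tolist(),c["rvec"],c["tvec"])
E
```

```text
pics
{'time_s': 0.0, 'qpos': array([-6.65564379e-02,  3.00452710e-01,  1.52158415e+00,  4.20771412e-05,
        1.32067831e+00, -6.65963293e-02]), 'joint_vel': array([-3.80356709e-05, -1.85878249e-03,  6.81036701e-04, -1.21928701e-05,
       -2.11243829e-04, -2.46036042e-04]), 'tau': array([-1.53750298e-03, -5.31805658e+01, -3.52735734e+01,  7.07558286e-02,
        2.43994006e-02, -4.79655944e-05]), 'ee_pos': array([5.49742427e-01, 4.92519329e-05, 2.04895114e-01]), 'eef_rot': array([-3.14047534e+00, -1.15365738e-04,  1.57082572e+00]), 'force': array([ 0.3406568 ,  0.08341867, -0.05685848]), 'moment': array([ 0.02028894, -0.05107837,  0.04889535]), 'grip_width': 0.09407325315569284} 0.0188
scene [[351.9213526521658, 0.0, 256.43746878711755], [0.0, 351.9213526521658, 197.4528441581811], [0.0, 0.0, 1.0]] [ 0.45198115  2.43282654 -1.58759421] [0.45712869 0.01786557 1.1159144 ]
side [[452.2300832868589, 0.0, 247.80722291448663], [0.0, 452.2300832868589, 198.149559288714], [0.0, 0.0, 1.0]] [ 1.0831155   2.51329039 -0.87905911] [ 0.31230505 -0.19352432  1.36244001]
wrist [[279.16588554065976, 0.0, 257.4576729106329], [0.0, 279.16588554065976, 191.23051598864822], [0.0, 0.0, 1.0]] [-2.90151554e+00 -1.70240617e-03  1.68016010e-03] [-0.54892565 -0.02511852  0.38994719]
```

View pics/scene0.png

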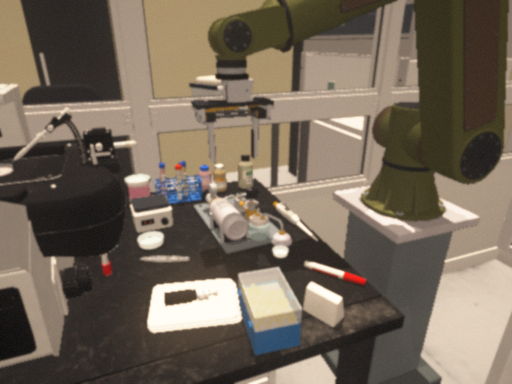

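View pics/side0.png

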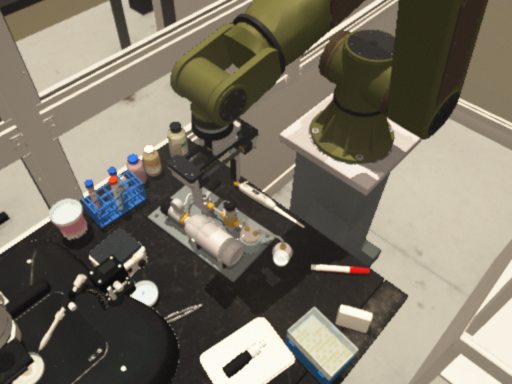

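View pics/wrist0.png

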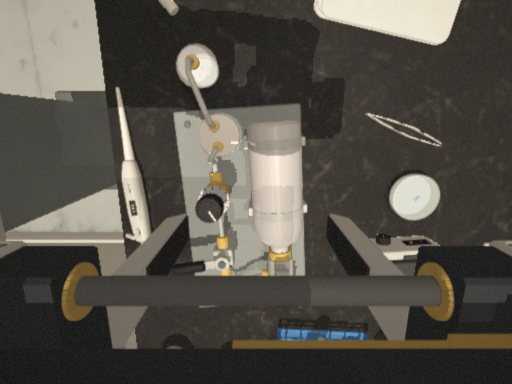

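```bash
cat > h.py <<'E'
import numpy as np,cv2
from scipy.spatial.transform import Rotation as Ro
def ray(c,u,v,z):
    K=c["intrinsics"];R=cv2.Rodrigues(np.array(c["rvec"]))[0];t=np.array(c["tvec"])
    o=-R.T@t; d=R.T@np.linalg.inv(K)@np.array([u,v,1.]); return o+d*(z-o[2])/d[2]
def proj(c,p):
    return cv2.projectPoints(np.array([p],float),np.array(c["rvec"]),np.array(c["tvec"]),c["intrinsics"],None)[0].ravel()
E
python3 - <<'E'
import cv2
a=cv2.imread("pics/wrist0.png")[90:310,150:320]
a=cv2.resize(a,None,fx=2.7,fy=2.7,interpolation=cv2.INTER_CUBIC); cv2.imwrite("pics/w0c.png",a)
a=cv2.imread("pics/wrist0.png")[185:285,160:260]
a=cv2.resize(a,None,fx=6,fy=6,interpolation=cv2.INTER_CUBIC); cv2.imwrite("pics/w0d.png",a)
E
```

```text
(no output)
```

View pics/w0c.png

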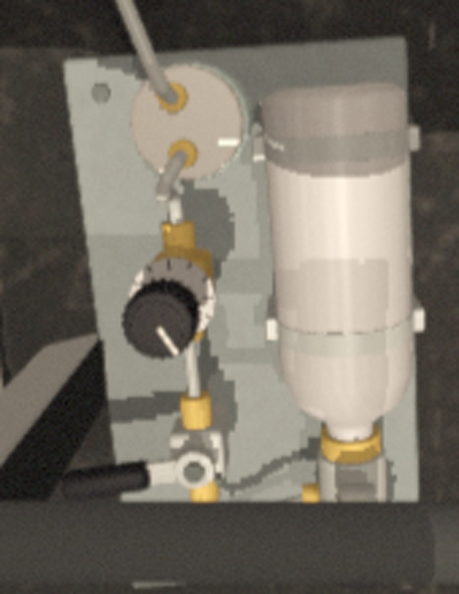

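View pics/w0d.png

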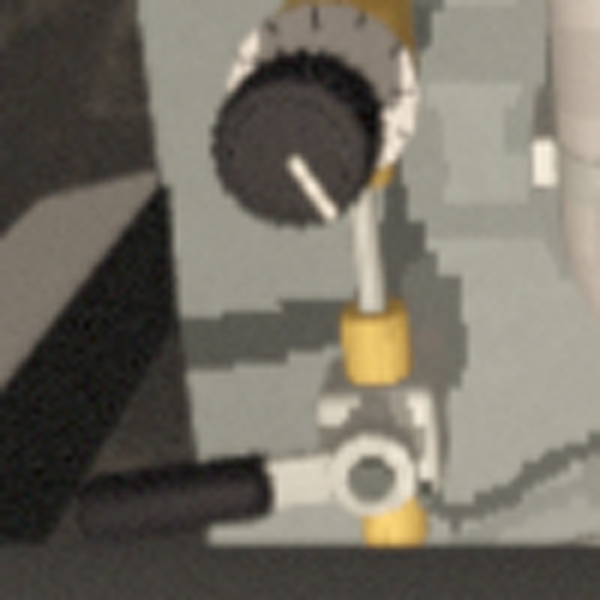

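```bash
python3 - <<'E'
from station import *
from h import *
c=camera("wrist")
def w(u,v,z,s=6,o=(160,185)): return ray(c,o[0]+u/s,o[1]+v/s,z)
k=w(297,143,.1105);l0=w(293,160,.1105);l1=w(333,215,.1105)
p=w(372,478,.066);g0=w(268,487,.063);g1=w(80,508,.063)
for n,a in dict(k=k,l0=l0,l1=l1,p=p,g0=g0,g1=g1).items(): print(n,a.round(4))
d=k-p;print("k-p",np.hypot(*d[:2]),np.degrees(np.arctan2(d[1],d[0]))-90)
for g in(g0,g1):
    d=g-p;print("grip",np.hypot(*d[:2]),np.degrees(np.arctan2(d[1],d[0])))
d=l1-k;print("idx",np.hypot(*d[:2]),np.degrees(np.arctan2(d[1],d[0])),np.degrees(np.arctan2(*(l1-l0)[1::-1])))
b=lambda u,v:ray(c,150+u/2.7,90+v/2.7,.012)
for q in[(64,60),(110,500),(405,38),(418,500)]:print(b(*q).round(4))
print(ray(c,221,122,.067))
E
```

```text
k [ 0.5    -0.0167  0.1105]
l0 [ 0.4992 -0.0198  0.1105]
l1 [ 0.5057 -0.0297  0.1105]
p [ 0.5047 -0.1039  0.066 ]
g0 [ 0.4822 -0.1076  0.063 ]
g1 [ 0.4422 -0.1126  0.063 ]
k-p 0.0872550811551642 3.1084859406894196
grip 0.02277298997742409 -170.5026410128264
grip 0.0631530830624503 -172.0546961853185
idx 0.014188765663755107 -66.31380341968539 -56.812209867345416
[0.4414 0.0821 0.012 ]
[ 0.4503 -0.1504  0.012 ]
[0.6031 0.0922 0.012 ]
[ 0.6193 -0.1501  0.012 ]
[0.50880072 0.06979154 0.067     ]
```

Request:
servo_tool([
  [[0, 0, -0.07, -0.034, -0.1, 0, 0.47], [0, 0, -0.14, -0.034, -0.1, 0, 0.47], [0, 0, -0.21, -0.034, -0.1, 0, 0.47], [0, 0, -0.28, -0.034, -0.1, 0, 0.47], [0, 0, -0.35, -0.034, -0.1, 0, 0.47], [0, 0, -0.42, -0.034, -0.1, 0, 0.47], [0, 0, -0.49, -0.034, -0.1, 0, 0.47], [0, 0, -0.56, -0.034, -0.1, 0, 0.47], [0, 0, -0.63, -0.034, -0.1, 0, 0.47], [0, 0, -0.667, -0.034, -0.1, 0, 0.47], [0, 0, -0.667, -0.034, -0.1, 0, 0.47], [0, 0, -0.667, -0.034, -0.1, 0, 0.47]],
], squeeze=25)

```text
time_s: 1.2
ee_pos: [0.4998, -0.017, 0.2051]
eef_rot: [-3.141, -0.001, 2.616]
force: [0.3, -0.0, -0.4]
grip_width: 0.0498
```

```bash
python3 - <<'E'
from station import *
import cv2
print(get_obs())
for n in ["side","wrist"]:
    c=camera(n); cv2.imwrite(f"pics/{n}1.png",c["color"][:,:,::-1]);
E
```

```text
{'time_s': 1.2, 'qpos': array([-1.07233394e-01,  1.89398773e-01,  1.65930918e+00, -2.33998634e-05,
        1.29374502e+00, -1.15272605e+00]), 'joint_vel': array([ 5.05137199e-04, -2.28568625e-03, -5.16482503e-05,  7.90033558e-04,
        1.98211455e-04,  1.78144351e-02]), 'tau': array([-1.62272467e-03, -4.62683845e+01, -3.48682666e+01,  1.18931025e-02,
        7.77212670e-02, -5.10835424e-01]), 'ee_pos': array([ 0.49979127, -0.01699537,  0.20507797]), 'eef_rot': array([-3.14122280e+00, -7.77081671e-04,  2.61629525e+00]), 'force': array([ 0.30012829, -0.01662841, -0.42361044]), 'moment': array([ 0.01301105, -0.13901394, -0.00885516]), 'grip_width': 0.049839572438580206}
```

View pics/wrist1.png

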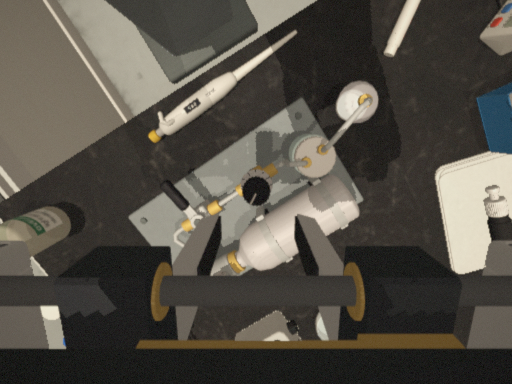

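View pics/side1.png

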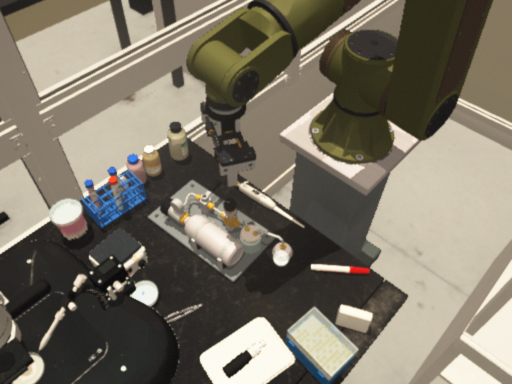

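```bash
python3 - <<'E'
import cv2
a=cv2.imread("pics/wrist1.png")[150:250,150:290]
cv2.imwrite("pics/w1c.png",cv2.resize(a,None,fx=5,fy=5,interpolation=cv2.INTER_CUBIC))
a=cv2.imread("pics/side1.png")[170:250,150:290]
cv2.imwrite("pics/s1c.png",cv2.resize(a,None,fx=5,fy=5,interpolation=cv2.INTER_CUBIC))
E
```

```text
(no output)
```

View pics/w1c.png

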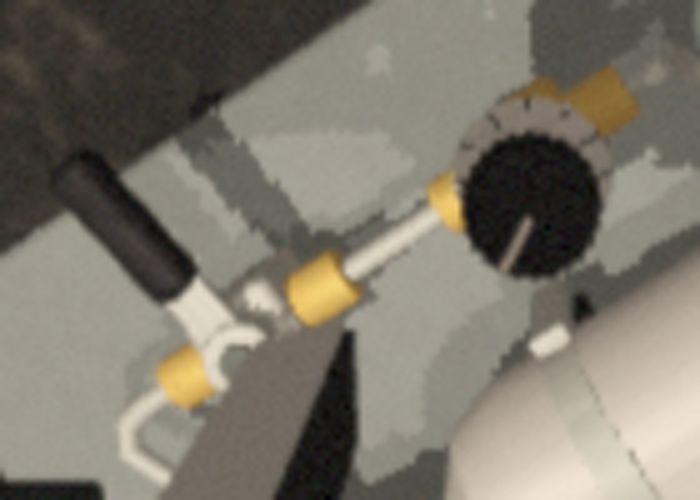

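View pics/s1c.png

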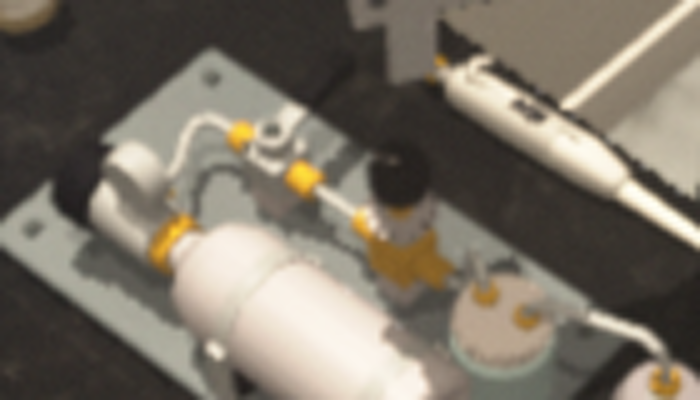

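```bash
python3 - <<'E'
from station import *
from h import *
c=camera("wrist")
w=lambda u,v,z:ray(c,150+(u+.5)/5-.5,150+(v+.5)/5-.5,z)
k=w(532,205,.1105);l0=w(530,217,.1105);l1=w(507,270,.1105)
for a in(k,w(463,205,.1105),w(602,205,.1105),w(532,134,.1105),w(532,277,.1105)):print(a.round(4))
for a in (l1-k,l1-l0):print(np.degrees(np.arctan2(a[1],a[0])))
g=[w(180,280,.063),w(75,175,.063)]
print(g); d=g[1]-g[0];print(np.degrees(np.arctan2(d[1],d[0])))
s=camera("side"); print(ray(s,150+399/5,170+180/5,.1005))
R=cv2.Rodrigues(c["rvec"])[0];print(-R.T@c["tvec"],R[2])
E
```

```text
[ 0.4964 -0.0168  0.1105]
[ 0.4894 -0.0289  0.1105]
[ 0.5034 -0.0046  0.1105]
[ 0.4838 -0.0095  0.1105]
[ 0.5094 -0.0244  0.1105]
-50.59558195732123
-52.939608598151715
[array([ 0.47992457, -0.10518729,  0.063     ]), array([ 0.44601597, -0.11232462,  0.063     ])]
-168.11346981691716
[ 0.50049438 -0.0163498   0.1005    ]
[0.4397083  0.01750982 0.38422515] [ 0.20565266 -0.11854606 -0.97141846]
```

Request:
servo_tool([
  [[0, 0, 0, 0, 0, 0.07, 0.47], [0, 0, 0, 0, 0, 0.14, 0.47], [0, 0, 0, 0, 0, 0.2, 0.47], [0, 0, 0, 0, 0, 0.23, 0.47], [0, 0, 0, 0, 0, 0.248, 0.47], [0, 0, 0, 0, 0, 0.248, 0.47], [0, 0, 0, 0, 0, 0.248, 0.47]],
])

```text
time_s: 1.98
ee_pos: [0.5001, -0.017, 0.0818]
eef_rot: [-3.142, -0.0, 2.617]
force: [0.4, 0.3, 0.7]
grip_width: 0.0497
```

```bash
python3 - <<'E'
from station import *
import cv2
for n in ["side","wrist"]:
    c=camera(n); cv2.imwrite(f"pics/{n}2.png",c["color"][:,:,::-1]);
a=cv2.imread("pics/side2.png")[170:250,150:290]
b=cv2.imread("pics/wrist2.png")[150:290,160:380]
cv2.imwrite("pics/s2c.png",cv2.resize(a,None,fx=5,fy=5,interpolation=cv2.INTER_CUBIC))
cv2.imwrite("pics/w2c.png",cv2.resize(b,None,fx=3.5,fy=3.5,interpolation=cv2.INTER_CUBIC))
E
```

```text
(no output)
```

View pics/s2c.png

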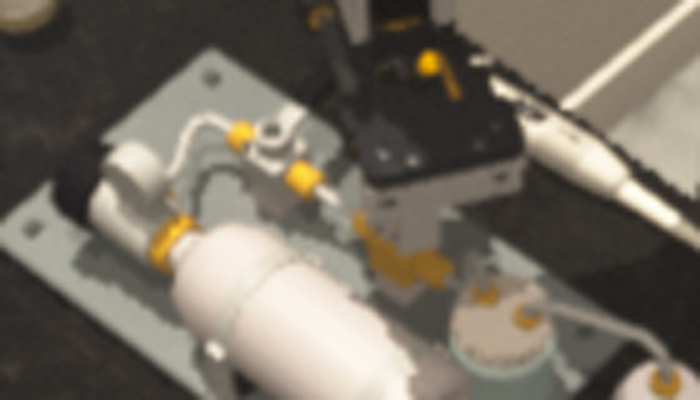

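View pics/w2c.png

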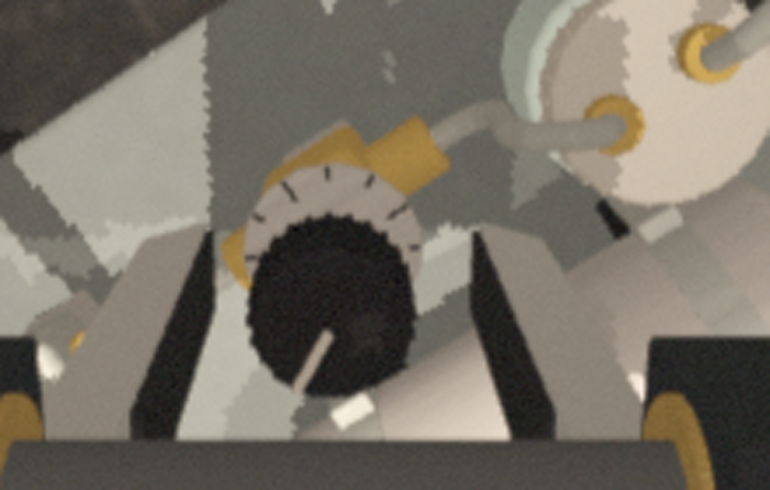

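```bash
python3 - <<'E'
from station import *
from h import *
c=camera("wrist"); o=get_obs()
p=o["ee_pos"].copy();p[2]=.1105; u=proj(c,p); print((u-[160,150])*3.5)
k=ray(c,160+331/3.5,150+308/3.5,.1105); print(k)
R=Ro.from_euler("xyz",o["eef_rot"]).as_matrix(); print(R.T@(k-p))
a=ray(c,160+328/3.5,150+335/3.5,.1105);b=ray(c,160+298/3.5,150+390/3.5,.1105);d=b-a;print(np.degrees(np.arctan2(d[1],d[0])))
E
```

```text
[342.16311449 332.73425304]
[ 0.49567841 -0.01643912  0.1105    ]
[ 4.43811739e-03 -1.85784469e-03 -7.03319189e-06]
-56.90759365288071
```

Request:
servo_tool([
  [[0, 0, 0, 0.002, -0.003, 0.002, 0.47], [0, 0, 0, 0.002, -0.003, 0.002, 0.6], [0, 0, 0, 0.002, -0.003, 0.002, 0.7], [0, 0, 0, 0.002, -0.003, 0.002, 0.75], [0, 0, 0, 0.002, -0.003, 0.002, 0.8], [0, 0, 0, 0.002, -0.003, 0.002, 0.8], [0, 0, 0, 0.002, -0.003, 0.002, 0.8]],
], squeeze=15)

```text
time_s: 2.72
ee_pos: [0.4987, -0.0182, 0.0815]
eef_rot: [-3.141, 0.001, 2.617]
force: [-2.7, -4.7, 3.0]
grip_width: 0.0275
```

Request:
servo_tool([
  [[0, 0, 0, 0, -0.001, 0, 0.8], [0, 0, 0.06, 0, -0.001, 0, 0.8], [0, 0, 0.12, 0, -0.001, 0, 0.8], [0, 0, 0.18, 0, -0.001, 0, 0.8], [0, 0, 0.24, 0, -0.001, 0, 0.8], [0, 0, 0.3, 0, -0.001, 0, 0.8], [0, 0, 0.36, 0, -0.001, 0, 0.8], [0, 0, 0.42, 0, -0.001, 0, 0.8], [0, 0, 0.48, 0, -0.001, 0, 0.8], [0, 0, 0.54, 0, -0.001, 0, 0.8], [0, 0, 0.6, 0, -0.001, 0, 0.8], [0, 0, 0.6, 0, -0.001, 0, 0.8]],
], squeeze=25)

```text
time_s: 3.72
ee_pos: [0.4988, -0.0182, 0.0814]
eef_rot: [3.14, 0.0, 1.67]
force: [4.4, 3.9, -2.9]
grip_width: 0.027
```

```bash
cat > look.py <<'E'
from station import *
import cv2,sys
t=sys.argv[1]
c=camera("wrist"); a=c["color"][:,:,::-1]; cv2.imwrite(f"pics/wf{t}.png",a)
cv2.imwrite(f"pics/wc{t}.png",cv2.resize(a[150:290,160:380],None,fx=3.5,fy=3.5,interpolation=cv2.INTER_CUBIC))
o=get_obs();print({k:o[k].round(4) for k in("qpos","ee_pos","eef_rot","force","moment")},o["grip_width"],o["time_s"])
E
python3 look.py 3
```

```text
{'qpos': array([-1.0990e-01,  3.3190e-01,  1.7929e+00,  3.0000e-04,  1.0149e+00,
       -2.1490e-01]), 'ee_pos': array([ 0.4988, -0.0182,  0.0814]), 'eef_rot': array([3.1396e+00, 2.0000e-04, 1.6757e+00]), 'force': array([ 4.9331,  3.5282, -3.052 ]), 'moment': array([ 0.6497, -0.7913, -0.0395])} 0.027622779413241885 3.7667
```

View pics/wc3.png

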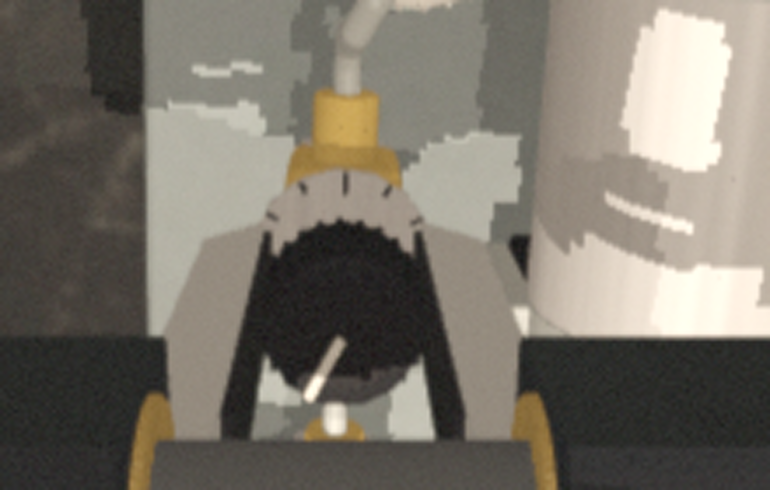

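Request:
servo_tool([
  [[0, 0, 0.06, 0, 0, 0, 0.8], [0, 0, 0.12, 0, 0, 0, 0.8], [0, 0, 0.18, 0, 0, 0, 0.8], [0, 0, 0.24, 0, 0, 0, 0.8], [0, 0, 0.3, 0, 0, 0, 0.8], [0, 0, 0.36, 0, 0, 0, 0.8], [0, 0, 0.42, 0, 0, 0, 0.8], [0, 0, 0.48, 0, 0, 0, 0.8], [0, 0, 0.54, 0, 0, 0, 0.8], [0, 0, 0.6, 0, 0, 0, 0.8], [0, 0, 0.64, 0, 0, 0, 0.8], [0, 0, 0.64, 0, 0, 0, 0.8]],
])

```text
time_s: 4.77
ee_pos: [0.4991, -0.0183, 0.0812]
eef_rot: [3.14, -0.002, 0.67]
force: [5.6, -0.0, -5.4]
grip_width: 0.0273
```

```bash
python3 look.py 4
```

```text
{'qpos': array([-1.1000e-01,  3.3230e-01,  1.7927e+00,  3.0000e-04,  1.0140e+00,
        7.8680e-01]), 'ee_pos': array([ 0.4991, -0.0182,  0.0813]), 'eef_rot': array([ 3.1399e+00, -2.0000e-03,  6.7380e-01]), 'force': array([ 5.2169, -0.4005, -4.8212]), 'moment': array([-0.1008, -0.8673, -0.0461])} 0.027563267882768167 4.8167
```

View pics/wc4.png

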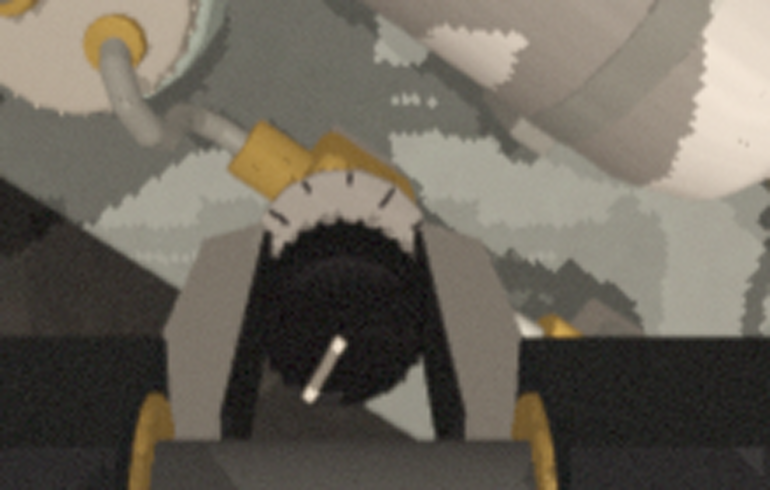

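Request:
servo_tool([
  [[0, 0, 0.03, 0, 0, 0, 0.8], [0, 0, 0.06, 0, 0, 0, 0.8], [0, 0, 0.06, 0, 0, 0, 0.8]],
])

```text
time_s: 5.07
ee_pos: [0.4992, -0.0183, 0.0812]
eef_rot: [3.14, -0.002, 0.582]
force: [2.9, -1.0, -3.1]
grip_width: 0.0274
```

```bash
python3 look.py 5|tail -3
```

```text
{'qpos': array([-1.1000e-01,  3.3250e-01,  1.7927e+00,  3.0000e-04,  1.0137e+00,
        8.7700e-01]), 'ee_pos': array([ 0.4991, -0.0183,  0.0812]), 'eef_rot': array([ 3.140e+00, -2.200e-03,  5.836e-01]), 'force': array([ 3.6171, -0.6892, -3.7502]), 'moment': array([-0.129 , -0.5216, -0.0517])} 0.027315074395168944 5.1167
```

Request:
servo_tool([
  [[0, 0, 0.03, 0, 0, 0, 0.8], [0, 0, 0.06, 0, 0, 0, 0.8], [0, 0, 0.06, 0, 0, 0, 0.8]],
])

```text
time_s: 5.37
ee_pos: [0.4989, -0.0184, 0.0812]
eef_rot: [3.14, -0.002, 0.492]
force: [-0.2, -2.1, -2.0]
grip_width: 0.0275
```

```bash
python3 look.py 6|tail -3
```

```text
{'qpos': array([-1.1020e-01,  3.3240e-01,  1.7929e+00, -2.0000e-04,  1.0141e+00,
        9.6710e-01]), 'ee_pos': array([ 0.499 , -0.0184,  0.0812]), 'eef_rot': array([ 3.1402e+00, -1.8000e-03,  4.9360e-01]), 'force': array([ 0.3966, -2.9837, -2.1606]), 'moment': array([-0.4795,  0.0605,  0.3545])} 0.02737922648225054 5.4167
```

View pics/wc6.png

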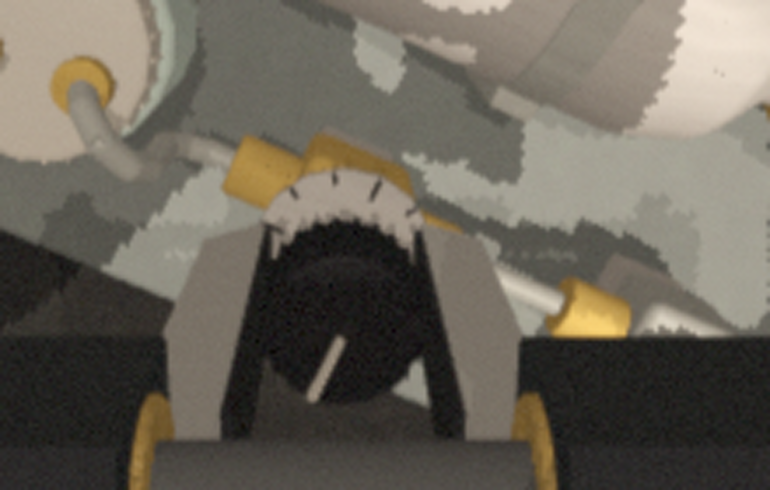

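Request:
servo_tool([
  [[0, 0, 0.02, 0, 0, 0, 0.8], [0, 0, 0.04, 0, 0, 0, 0.8], [0, 0, 0.04, 0, 0, 0, 0.8]],
])

```text
time_s: 5.67
ee_pos: [0.4991, -0.0184, 0.0812]
eef_rot: [3.14, -0.002, 0.433]
force: [2.2, -1.0, -2.0]
grip_width: 0.0273
```

```bash
python3 look.py 7|tail -3
```

```text
{'qpos': array([-1.1000e-01,  3.3240e-01,  1.7927e+00, -1.0000e-04,  1.0139e+00,
        1.0264e+00]), 'ee_pos': array([ 0.4991, -0.0183,  0.0812]), 'eef_rot': array([ 3.1401e+00, -2.2000e-03,  4.3440e-01]), 'force': array([ 3.3586, -0.3812, -2.3836]), 'moment': array([-0.0373, -0.3947,  0.3747])} 0.027424939086548937 5.7167
```

View pics/wc7.png

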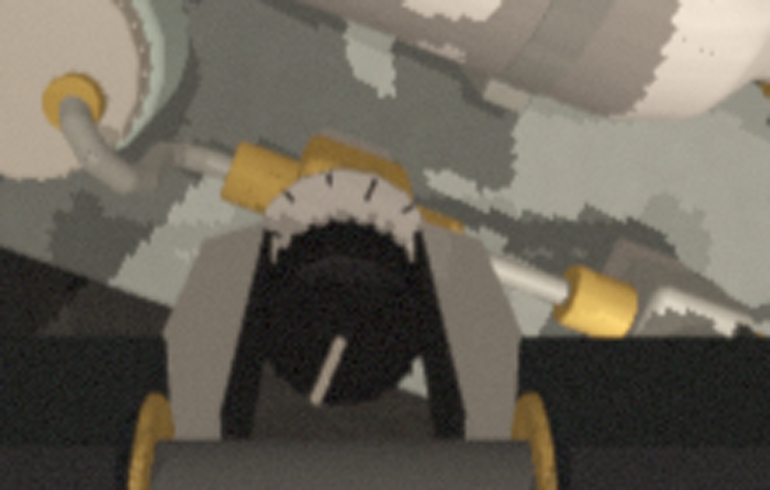

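Request:
servo_tool([
  [[0, 0, 0, 0, 0, 0, 0.47], [0, 0, 0, 0, 0, 0, 0.47], [0, 0, 0, 0, 0, 0, 0.47], [0, 0, 0, 0, 0, -0.05, 0.47], [0, 0, 0, 0, 0, -0.12, 0.47], [0, 0, 0, 0, 0, -0.16, 0.47], [0, 0, 0, 0, 0, -0.16, 0.47], [0, 0, 0, 0, 0, -0.16, 0.47]],
])

```text
time_s: 6.38
ee_pos: [0.4991, -0.0183, 0.1619]
eef_rot: [3.139, -0.004, 0.435]
force: [-0.8, 0.5, 0.1]
grip_width: 0.0494
```

```bash
python3 look.py 8|tail -3; python3 - <<'E'
from station import *
from h import *
import numpy as np
o=get_obs();R=Ro.from_euler("xyz",o["eef_rot"]).as_matrix()
print(R.T@(np.array([.4591,-.1106,.16])-o["ee_pos"])/.5)
E
```

```text
{'qpos': array([-0.11  ,  0.2285,  1.7199,  0.    ,  1.1911,  1.026 ]), 'ee_pos': array([ 0.4986, -0.0183,  0.1607]), 'eef_rot': array([ 3.1405e+00, -1.9000e-03,  4.3480e-01]), 'force': array([-1.2779,  0.5568, -0.1527]), 'moment': array([0.0351, 0.0806, 0.0721])} 0.049782300549163945 6.4333
[-0.14942522  0.13422413  0.00136188]
```

View pics/wf8.png

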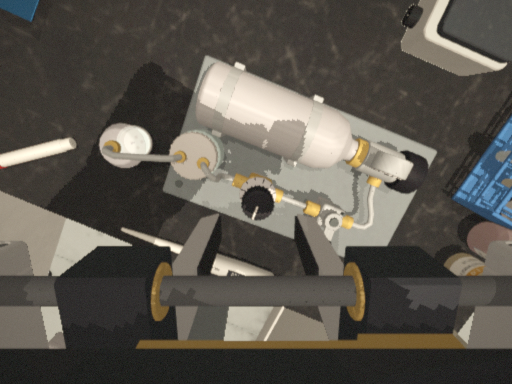

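View pics/wc8.png

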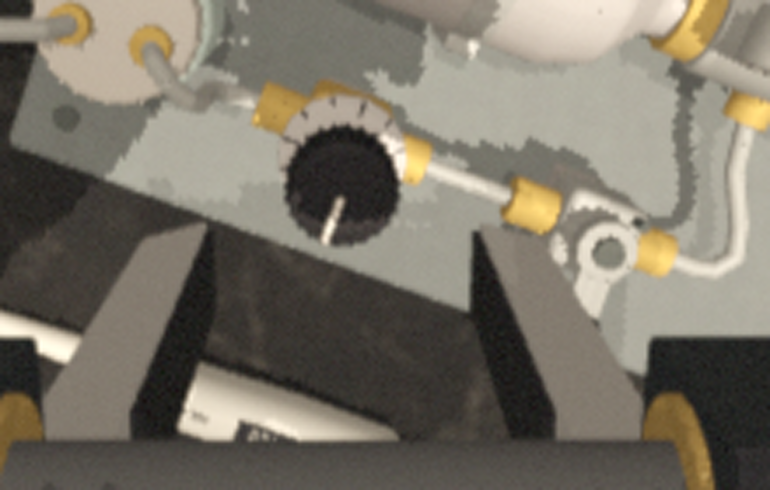

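Request:
servo_tool([
  [[0, 0, 0.07, -0.05, 0.045, 0, 0.63], [0, 0, 0.14, -0.1, 0.09, 0, 0.63], [0, 0, 0.188, -0.149, 0.134, 0, 0.63], [0, 0, 0.188, -0.149, 0.134, 0, 0.63], [0, 0, 0.188, -0.149, 0.134, 0, 0.63], [0, 0, 0.188, -0.149, 0.134, 0, 0.63]],
])

```text
time_s: 6.93
ee_pos: [0.459, -0.1101, 0.1598]
eef_rot: [-3.141, -0.001, 0.14]
force: [0.0, 0.7, 0.8]
grip_width: 0.0347
```

```bash
python3 look.py 9|tail -3
```

```text
{'qpos': array([-3.1250e-01,  1.7160e-01,  1.7907e+00,  6.0000e-04,  1.1784e+00,
        1.1171e+00]), 'ee_pos': array([ 0.4592, -0.1097,  0.16  ]), 'eef_rot': array([-3.1414e+00, -1.0000e-03,  1.4100e-01]), 'force': array([-0.1284, -0.7221, -0.7218]), 'moment': array([0.0961, 0.0552, 0.0095])} 0.03486344477354443 6.9833
```

View pics/wf9.png

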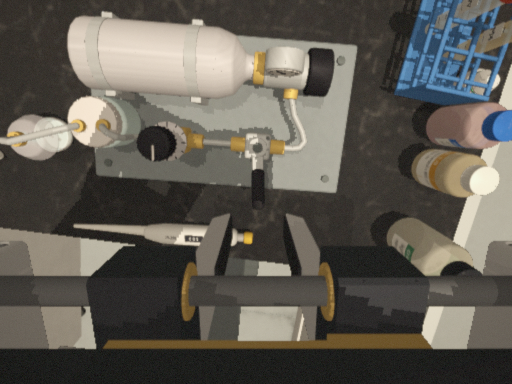

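Request:
servo_tool([
  [[0, 0, 0, 0, 0, 0.06, 0.63], [0, 0, 0, 0, 0, 0.12, 0.63], [0, 0, 0, 0, 0, 0.17, 0.63], [0, 0, 0, 0, 0, 0.2, 0.63], [0, 0, 0, 0, 0, 0.212, 0.63], [0, 0, 0, 0, 0, 0.212, 0.63], [0, 0, 0, 0, 0, 0.212, 0.63]],
])

```text
time_s: 7.57
ee_pos: [0.4598, -0.1093, 0.0545]
eef_rot: [-3.142, -0.001, 0.142]
force: [-0.2, 0.6, -0.1]
grip_width: 0.035
```

```bash
python3 look.py 10|tail -3;  python3 - <<'E'
from station import *
from h import *
o=get_obs();R=Ro.from_euler("xyz",o["eef_rot"]).as_matrix()
P=np.array([.5037,-.1043])
for f in range(-166,-60,6):
    t=np.r_[P+.045*np.array([np.cos(np.radians(f)),np.sin(np.radians(f))]),.054]
    yaw=np.radians(f+180)
    print(f,"rz",round(-(yaw-o["eef_rot"][2])/(np.pi/2),3),(R.T@(t-o["ee_pos"])/.5).round(3))
E
```

```text
{'qpos': array([-3.115e-01,  3.226e-01,  1.882e+00,  8.000e-04,  9.348e-01,
        1.117e+00]), 'ee_pos': array([ 0.46  , -0.1095,  0.0549]), 'eef_rot': array([ 3.1412e+00, -2.2000e-03,  1.4190e-01]), 'force': array([-0.1531,  0.0159,  0.3433]), 'moment': array([0.0883, 0.1364, 0.0305])} 0.03475479459973077 7.6167
-166 rz -0.065 [-0.002  0.011  0.002]
-160 rz -0.132 [-0.     0.021  0.002]
-154 rz -0.199 [0.002 0.03  0.002]
-148 rz -0.265 [0.006 0.039 0.002]
-142 rz -0.332 [0.01  0.047 0.002]
-136 rz -0.399 [0.015 0.055 0.002]
-130 rz -0.465 [0.021 0.062 0.002]
-124 rz -0.532 [0.028 0.069 0.002]
-118 rz -0.599 [0.035 0.075 0.002]
-112 rz -0.665 [0.043 0.08  0.002]
-106 rz -0.732 [0.051 0.084 0.002]
-100 rz -0.799 [0.06  0.088 0.002]
-94 rz -0.865 [0.069 0.09  0.002]
-88 rz -0.932 [0.078 0.092 0.002]
-82 rz -0.999 [0.088 0.092 0.002]
-76 rz -1.065 [0.097 0.092 0.002]
-70 rz -1.132 [0.106 0.09  0.002]
-64 rz -1.199 [0.116 0.088 0.002]
```

View pics/wf10.png

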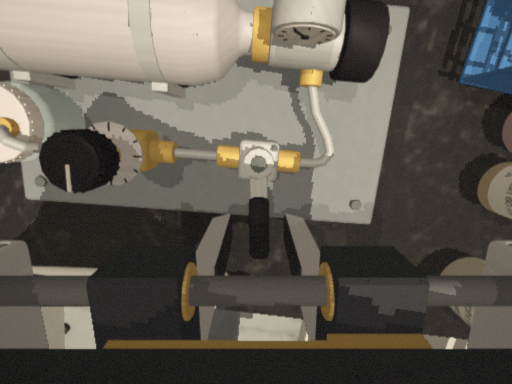

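Request:
servo_tool([
  [[0, 0, -0.065, -0.002, 0.011, 0.002, 0.63], [0, 0, -0.132, 0, 0.021, 0.002, 0.63], [0, 0, -0.199, 0.002, 0.03, 0.002, 0.63], [0, 0, -0.265, 0.006, 0.039, 0.002, 0.63], [0, 0, -0.332, 0.01, 0.047, 0.002, 0.63], [0, 0, -0.399, 0.015, 0.055, 0.002, 0.63], [0, 0, -0.465, 0.021, 0.062, 0.002, 0.63], [0, 0, -0.532, 0.028, 0.069, 0.002, 0.63], [0, 0, -0.599, 0.035, 0.075, 0.002, 0.63], [0, 0, -0.665, 0.043, 0.08, 0.002, 0.63], [0, 0, -0.732, 0.051, 0.084, 0.002, 0.63], [0, 0, -0.732, 0.051, 0.084, 0.002, 0.63]],
])

```text
time_s: 8.62
ee_pos: [0.4922, -0.1476, 0.0551]
eef_rot: [3.138, -0.0, 1.297]
force: [0.2, -0.8, 0.4]
grip_width: 0.0345
```

```bash
python3 look.py 11|tail -3;  python3 - <<'E'
from station import *
from h import *
o=get_obs();R=Ro.from_euler("xyz",o["eef_rot"]).as_matrix()
P=np.array([.5037,-.1043])
for f in range(-100,-55,6):
    t=np.r_[P+.045*np.array([np.cos(np.radians(f)),np.sin(np.radians(f))]),.054]
    yaw=np.radians(f+180)
    print(f,"rz",round(-(yaw-o["eef_rot"][2])/(np.pi/2),3),(R.T@(t-o["ee_pos"])/.5).round(3))
E
```

```text
{'qpos': array([-3.6320e-01,  3.9930e-01,  1.7716e+00,  8.0000e-04,  9.6680e-01,
       -8.3200e-02]), 'ee_pos': array([ 0.4918, -0.1475,  0.0549]), 'eef_rot': array([ 3.1377e+00, -4.0000e-04,  1.2904e+00]), 'force': array([-0.5326,  0.3251, -0.2253]), 'moment': array([0.0154, 0.0085, 0.0385])} 0.03481385225219408 8.6667
-100 rz -0.067 [0.    0.008 0.002]
-94 rz -0.134 [0.002 0.018 0.002]
-88 rz -0.201 [0.004 0.027 0.002]
-82 rz -0.267 [0.008 0.036 0.002]
-76 rz -0.334 [0.012 0.044 0.002]
-70 rz -0.401 [0.017 0.052 0.002]
-64 rz -0.467 [0.023 0.059 0.002]
-58 rz -0.534 [0.03  0.066 0.002]
```

View pics/wf11.png

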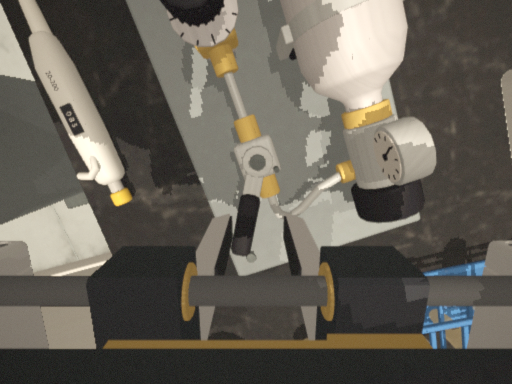

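```bash
python3 - <<'E'
from station import *
from h import *
c=camera("wrist")
for q in[(275,205),(285,212),(300,205),(320,188),(345,172)]:
    print(q,ray(c,*q,.045).round(3),ray(c,*q,.06).round(3))
print(ray(c,257,160,.066), ray(c,242,250,.063))
E
```

```text
(275, 205) [ 0.507 -0.139  0.045] [ 0.507 -0.134  0.06 ]
(285, 212) [ 0.512 -0.146  0.045] [ 0.512 -0.141  0.06 ]
(300, 205) [ 0.524 -0.144  0.045] [ 0.522 -0.139  0.06 ]
(320, 188) [ 0.54  -0.136  0.045] [ 0.538 -0.131  0.06 ]
(345, 172) [ 0.559 -0.129  0.045] [ 0.555 -0.126  0.06 ]
[ 0.50391951 -0.10217358  0.066     ] [ 0.47767454 -0.15742419  0.063     ]
```

Request:
servo_tool([
  [[0, 0, 0, 0, 0, -0.06, 0.63], [0, 0, 0, 0, 0, -0.1, 0.63], [0, 0, 0, 0.009, -0.03, -0.1, 0.8], [0, 0, 0, 0.009, -0.068, -0.1, 1], [0, 0, 0, 0.009, -0.068, -0.1, 1], [0, 0, 0, 0.009, -0.068, -0.1, 1], [0, 0, 0, 0.009, -0.068, -0.05, 1], [0, 0, 0, 0.009, -0.068, 0.002, 1], [0, 0, 0, 0.009, -0.068, 0.002, 1], [0, 0, 0, 0.009, -0.068, 0.002, 1]],
])

```text
time_s: 9.55
ee_pos: [0.4602, -0.1337, 0.0534]
eef_rot: [3.14, -0.0, 1.287]
force: [0.1, 0.2, 0.1]
grip_width: 0.0005
```

```bash
python3 look.py 12|tail -3;  python3 - <<'E'
from station import *
from h import *
o=get_obs();R=Ro.from_euler("xyz",o["eef_rot"]).as_matrix()
P=np.array([.5037,-.1043])
for f in range(-115,-74,5):
    a=np.radians(f);u=np.array([np.cos(a),np.sin(a)]);n=np.array([-u[1],u[0]])
    t=np.r_[P+.045*u-.019*n,.055]
    yaw=np.radians(f+180)
    print(f,"rz",round(-(yaw-o["eef_rot"][2])/(np.pi/2),3),(R.T@(t-o["ee_pos"])/.5).round(3))
E
```

```text
{'qpos': array([-3.5960e-01,  3.3600e-01,  1.8646e+00,  8.0000e-04,  9.3730e-01,
       -7.6700e-02]), 'ee_pos': array([ 0.4608, -0.1339,  0.0544]), 'eef_rot': array([ 3.1378e+00, -4.0000e-04,  1.2875e+00]), 'force': array([-0.5439, -0.3594,  1.3047]), 'moment': array([-0.0855, -0.0181,  0.0012])} 0.0007220865116738201 9.6
-115 rz 0.097 [-0.002  0.015 -0.001]
-110 rz 0.042 [-0.006  0.022 -0.001]
-105 rz -0.014 [-0.01   0.03  -0.001]
-100 rz -0.069 [-0.013  0.038 -0.001]
-95 rz -0.125 [-0.015  0.046 -0.001]
-90 rz -0.18 [-0.016  0.055 -0.001]
-85 rz -0.236 [-0.017  0.063 -0.001]
-80 rz -0.291 [-0.017  0.072 -0.001]
-75 rz -0.347 [-0.016  0.08  -0.001]
```

View pics/wf12.png

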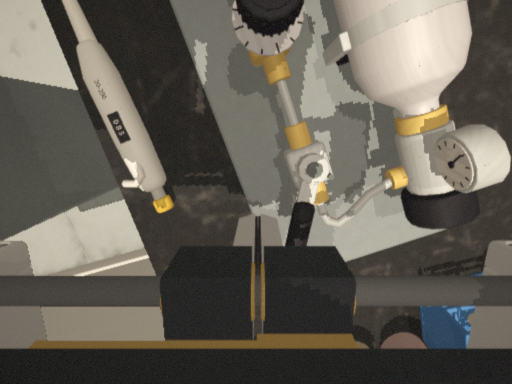

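Request:
servo_tool([
  [[0, 0, 0.06, -0.002, 0.015, -0.001, 1], [0, 0, 0.042, -0.006, 0.022, -0.001, 1], [0, 0, -0.014, -0.01, 0.03, -0.001, 1], [0, 0, -0.069, -0.013, 0.038, -0.001, 1], [0, 0, -0.125, -0.015, 0.046, -0.001, 1], [0, 0, -0.18, -0.016, 0.055, -0.001, 1], [0, 0, -0.18, -0.016, 0.055, -0.001, 1]],
])

```text
time_s: 10.18
ee_pos: [0.4861, -0.1498, 0.0566]
eef_rot: [3.136, 0.002, 1.574]
force: [-0.8, 0.1, 0.3]
grip_width: 0.0006
```

```bash
python3 look.py 13|tail -3;  python3 - <<'E'
from station import *
from h import *
o=get_obs();R=Ro.from_euler("xyz",o["eef_rot"]).as_matrix()
P=np.array([.5037,-.1043])
for f in range(-90,-74,2):
    a=np.radians(f);u=np.array([np.cos(a),np.sin(a)]);n=np.array([-u[1],u[0]])
    t=np.r_[P+.045*u-.019*n,.055]
    yaw=np.radians(f+180)
    print(f,"rz",round(-(yaw-o["eef_rot"][2])/(np.pi/2),3),(R.T@(t-o["ee_pos"])/.5).round(3))
E
```

```text
{'qpos': array([-3.7120e-01,  3.8610e-01,  1.7867e+00,  8.0000e-04,  9.6290e-01,
       -3.6930e-01]), 'ee_pos': array([ 0.4858, -0.1496,  0.0564]), 'eef_rot': array([3.1359e+00, 1.5000e-03, 1.5684e+00]), 'force': array([ 0.1266,  0.3825, -0.4272]), 'moment': array([ 0.0005, -0.0326,  0.0055])} 0.0004616149797891044 10.2333
-90 rz -0.002 [ 0.001 -0.002  0.003]
-88 rz -0.024 [-0.001  0.001  0.003]
-86 rz -0.046 [-0.002  0.004  0.003]
-84 rz -0.068 [-0.003  0.007  0.003]
-82 rz -0.09 [-0.004  0.011  0.003]
-80 rz -0.113 [-0.005  0.014  0.003]
-78 rz -0.135 [-0.005  0.017  0.003]
-76 rz -0.157 [-0.006  0.021  0.003]
```

View pics/wf13.png

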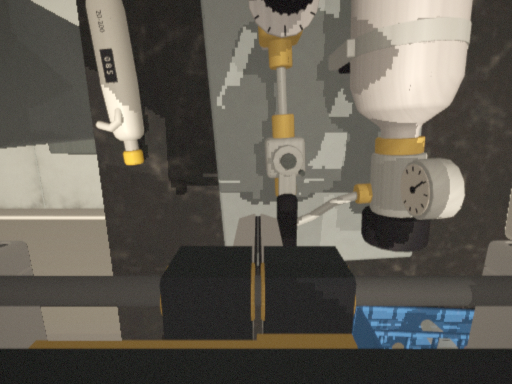

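Nearly along the line. Push on gently against the stop.

Request:
servo_tool([
  [[0, 0, -0.02, -0.001, 0.002, 0.002, 1], [0, 0, -0.04, -0.002, 0.005, 0.002, 1], [0, 0, -0.04, -0.003, 0.008, 0.002, 1], [0, 0, -0.04, -0.003, 0.008, 0.002, 1]],
])

```text
time_s: 10.57
ee_pos: [0.489, -0.1509, 0.056]
eef_rot: [3.138, 0.001, 1.628]
force: [-9.1, 2.7, 5.9]
grip_width: 0.0005
```

```bash
python3 look.py 14|tail -3
```

```text
{'qpos': array([-3.7110e-01,  3.9430e-01,  1.7758e+00,  5.0000e-04,  9.6760e-01,
       -4.2810e-01]), 'ee_pos': array([ 0.489 , -0.1509,  0.056 ]), 'eef_rot': array([3.1378e+00, 1.2000e-03, 1.6275e+00]), 'force': array([-9.2589,  1.3562,  4.7644]), 'moment': array([0.3442, 1.6349, 0.0834])} 0.00020135215921877902 10.6167
```

Request:
servo_tool([
  [[0, 0, 0, 0, 0.003, 0, 1], [0, 0, 0, 0, 0.006, 0, 1], [0, 0, 0, 0, 0.006, 0, 1]],
])

```text
time_s: 10.87
ee_pos: [0.4894, -0.1508, 0.056]
eef_rot: [-3.139, 0.0, 1.624]
force: [-20.5, -1.9, 8.0]
grip_width: 0.0004
```

```bash
python3 look.py 15|tail -3
```

```text
{'qpos': array([-3.6970e-01,  3.9820e-01,  1.7701e+00, -1.7000e-03,  9.7570e-01,
       -4.2180e-01]), 'ee_pos': array([ 0.4894, -0.1508,  0.056 ]), 'eef_rot': array([-3.1389e+00,  3.0000e-04,  1.6238e+00]), 'force': array([-19.9295,  -2.3673,   7.7908]), 'moment': array([-0.3602,  3.8505,  0.1564])} 0.0002814668821537634 10.9167
```

View pics/wf15.png

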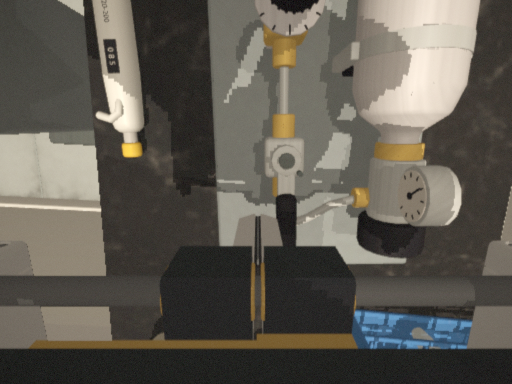

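Request:
servo_tool([
  [[0, 0, 0, 0, -0.03, 0, 1], [0, 0, 0, 0, -0.04, -0.02, 1], [0, 0, 0, 0, -0.04, -0.09, 0.8], [0, 0, 0, 0, -0.04, -0.16, 0.47], [0, 0, 0, 0, -0.04, -0.21, 0.47], [0, 0, 0, 0, -0.04, -0.21, 0.47], [0, 0, 0, 0, -0.04, -0.21, 0.47]],
])

```text
time_s: 11.5
ee_pos: [0.4705, -0.152, 0.1633]
eef_rot: [3.14, 0.002, 1.622]
force: [-0.1, 0.2, -0.6]
grip_width: 0.0302
```

```bash
python3 look.py 16|tail -3; python3 - <<'E'
from station import *
from h import *
o=get_obs();R=Ro.from_euler("xyz",o["eef_rot"]).as_matrix()
print((o["eef_rot"][2]-.7)/(np.pi/2),R.T@(np.array([.4991,-.0183,.16])-o["ee_pos"])/.5)
E
```

```text
{'qpos': array([-3.8590e-01,  2.1800e-01,  1.7303e+00, -1.4000e-03,  1.1941e+00,
       -4.3690e-01]), 'ee_pos': array([ 0.4699, -0.1518,  0.1618]), 'eef_rot': array([-3.1403e+00,  9.0000e-04,  1.6223e+00]), 'force': array([-1.0529,  0.705 ,  0.4025]), 'moment': array([ 0.0229, -0.0159,  0.0269])} 0.03421656263189221 11.55
0.587146274310992 [0.26359031 0.07212481 0.00323424]
```

View pics/wf16.png

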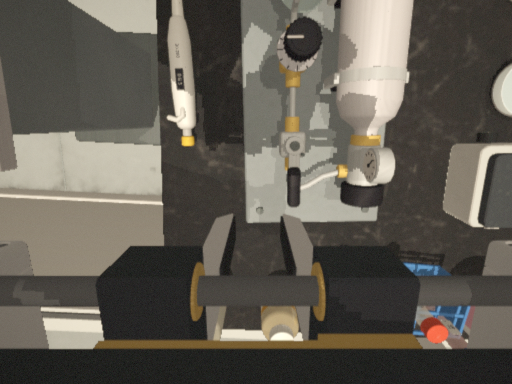

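Request:
servo_tool([
  [[0, 0, 0.07, 0.06, 0.016, 0, 0.47], [0, 0, 0.14, 0.12, 0.032, 0, 0.47], [0, 0, 0.21, 0.18, 0.05, 0, 0.47], [0, 0, 0.28, 0.24, 0.066, 0, 0.47], [0, 0, 0.35, 0.264, 0.072, 0, 0.47], [0, 0, 0.42, 0.264, 0.072, 0, 0.47], [0, 0, 0.49, 0.264, 0.072, 0, 0.47], [0, 0, 0.56, 0.264, 0.072, 0, 0.47], [0, 0, 0.587, 0.264, 0.072, 0, 0.47], [0, 0, 0.587, 0.264, 0.072, 0, 0.47], [0, 0, 0.587, 0.264, 0.072, 0, 0.47]],
])

```text
time_s: 12.47
ee_pos: [0.4987, -0.018, 0.1609]
eef_rot: [-3.14, 0.002, 0.701]
force: [-0.2, -0.4, -0.8]
grip_width: 0.0503
```

```bash
python3 look.py 17|tail -3; python3 - <<'E'
from station import *
from h import *
o=get_obs();R=Ro.from_euler("xyz",o["eef_rot"]).as_matrix()
print(R.T@(np.array([.4991,-.0183,.0812])-o["ee_pos"])/.5)
E
```

```text
{'qpos': array([-1.0900e-01,  2.3120e-01,  1.7158e+00, -1.1000e-03,  1.1968e+00,
        7.6050e-01]), 'ee_pos': array([ 0.4988, -0.0181,  0.1611]), 'eef_rot': array([-3.1407e+00,  2.2000e-03,  7.0170e-01]), 'force': array([ 0.4538, -0.5343,  0.3209]), 'moment': array([0.0272, 0.1187, 0.0527])} 0.050002478191996276 12.5167
[0.00052767 0.00091272 0.15970595]
```

View pics/wc17.png

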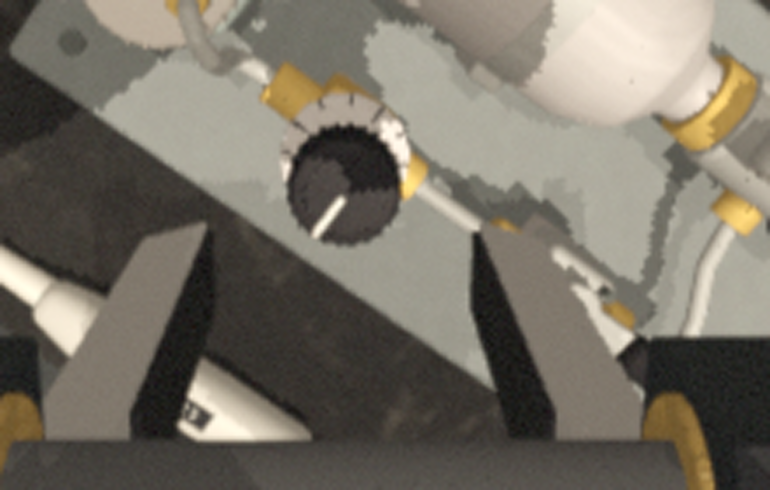

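Request:
servo_tool([
  [[0, 0, 0, 0, 0.001, 0.06, 0.47], [0, 0, 0, 0, 0.001, 0.11, 0.47], [0, 0, 0, 0, 0.001, 0.15, 0.47], [0, 0, 0, 0, 0.001, 0.159, 0.47], [0, 0, 0, 0, 0.001, 0.159, 0.47], [0, 0, 0, 0, 0.001, 0.159, 0.65], [0, 0, 0, 0, 0.001, 0.159, 0.75], [0, 0, 0, 0, 0.001, 0.159, 0.8], [0, 0, 0, 0, 0.001, 0.159, 0.8], [0, 0, 0, 0, 0.001, 0.159, 0.8], [0, 0, 0, 0, 0.001, 0.159, 0.8]],
], squeeze=25)

```text
time_s: 13.43
ee_pos: [0.4992, -0.0183, 0.0824]
eef_rot: [-3.141, 0.001, 0.702]
force: [-2.9, 2.5, 6.7]
grip_width: 0.0271
```

```bash
python3 look.py 18|tail -3
```

```text
{'qpos': array([-1.0960e-01,  3.3300e-01,  1.7887e+00, -8.0000e-04,  1.0211e+00,
        7.5980e-01]), 'ee_pos': array([ 0.4992, -0.0183,  0.0823]), 'eef_rot': array([-3.1411e+00,  1.4000e-03,  7.0180e-01]), 'force': array([-3.6789,  3.3359,  6.7776]), 'moment': array([ 0.5677,  0.6073, -0.0408])} 0.027276867758869196 13.4833
```

View pics/wc18.png

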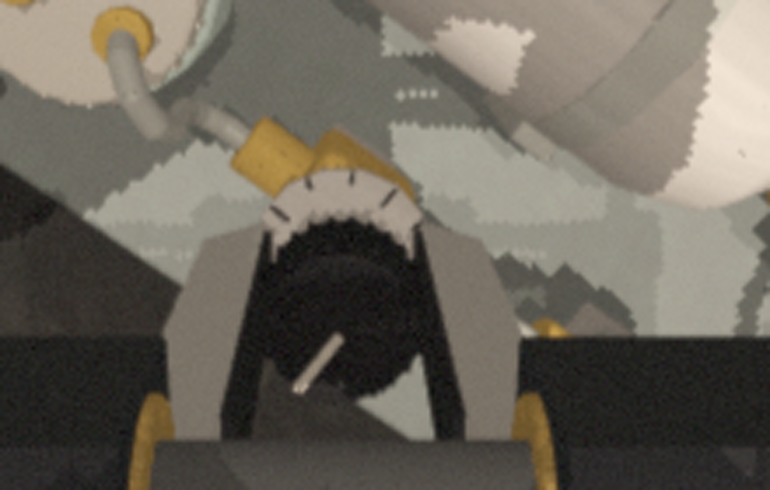

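Request:
servo_tool([
  [[0, 0, -0.05, 0, 0, 0, 0.8], [0, 0, -0.1, 0, 0, 0, 0.8], [0, 0, -0.15, 0, 0, 0, 0.8], [0, 0, -0.2, 0, 0, 0, 0.8], [0, 0, -0.25, 0, 0, 0, 0.8], [0, 0, -0.3, 0, 0, 0, 0.8], [0, 0, -0.35, 0, 0, 0, 0.8], [0, 0, -0.4, 0, 0, 0, 0.8], [0, 0, -0.45, 0, 0, 0, 0.8], [0, 0, -0.5, 0, 0, 0, 0.8], [0, 0, -0.5, 0, 0, 0, 0.8], [0, 0, -0.5, 0, 0, 0, 0.8]],
])

```text
time_s: 14.48
ee_pos: [0.499, -0.0181, 0.0826]
eef_rot: [-3.14, 0.0, 1.485]
force: [-5.2, 2.5, 4.7]
grip_width: 0.0276
```

```bash
python3 look.py 19|tail -3
```

```text
{'qpos': array([-1.0940e-01,  3.3250e-01,  1.7889e+00, -6.0000e-04,  1.0220e+00,
       -2.2600e-02]), 'ee_pos': array([ 0.499 , -0.0181,  0.0826]), 'eef_rot': array([-3.1398e+00,  5.0000e-04,  1.4843e+00]), 'force': array([-5.9735,  2.8221,  4.7116]), 'moment': array([0.4313, 0.917 , 0.0268])} 0.027524434318647924 14.5333
```

View pics/wc19.png

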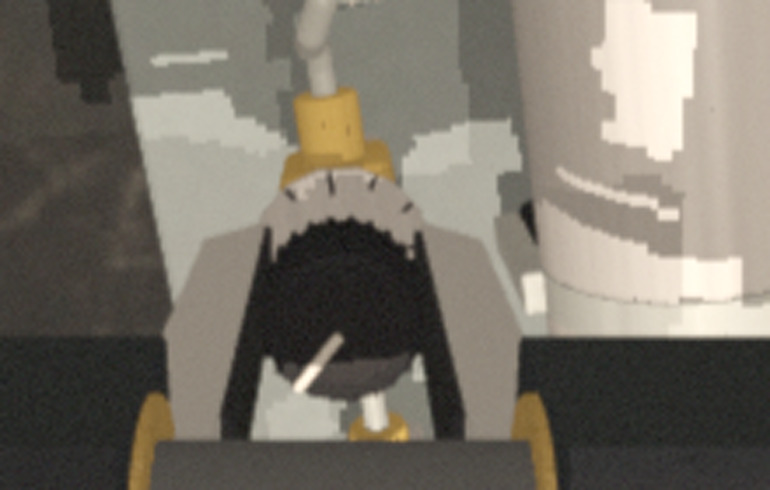

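Request:
servo_tool([
  [[0, 0, -0.05, 0, 0, 0, 0.8], [0, 0, -0.1, 0, 0, 0, 0.8], [0, 0, -0.15, 0, 0, 0, 0.8], [0, 0, -0.2, 0, 0, 0, 0.8], [0, 0, -0.25, 0, 0, 0, 0.8], [0, 0, -0.3, 0, 0, 0, 0.8], [0, 0, -0.35, 0, 0, 0, 0.8], [0, 0, -0.4, 0, 0, 0, 0.8], [0, 0, -0.45, 0, 0, 0, 0.8], [0, 0, -0.5, 0, 0, 0, 0.8], [0, 0, -0.502, 0, 0, 0, 0.8], [0, 0, -0.502, 0, 0, 0, 0.8]],
])

```text
time_s: 15.53
ee_pos: [0.4987, -0.0182, 0.0828]
eef_rot: [-3.139, -0.001, 2.27]
force: [-5.5, 0.1, 4.9]
grip_width: 0.0276
```

```bash
python3 look.py 20|tail -3; python3 - <<'E'
from station import *
import cv2
c=camera("side"); cv2.imwrite("pics/side20.png",c["color"][:,:,::-1])
c=camera("scene"); cv2.imwrite("pics/scene20.png",c["color"][:,:,::-1])
E
```

```text
{'qpos': array([-1.0950e-01,  3.3200e-01,  1.7890e+00, -9.0000e-04,  1.0229e+00,
       -8.0810e-01]), 'ee_pos': array([ 0.4987, -0.0182,  0.0828]), 'eef_rot': array([-3.1395e+00, -1.1000e-03,  2.2699e+00]), 'force': array([-5.7205,  0.8043,  5.2709]), 'moment': array([0.2029, 0.8899, 0.0183])} 0.02752892043998888 15.5833
```

View pics/wc20.png

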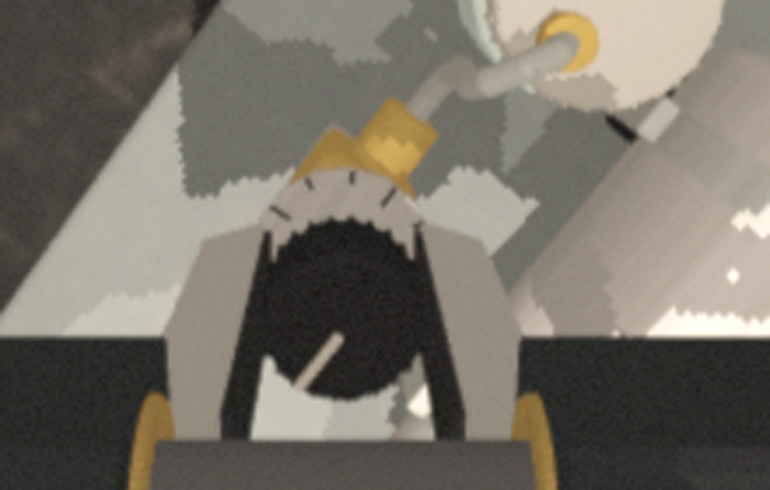

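View pics/side20.png

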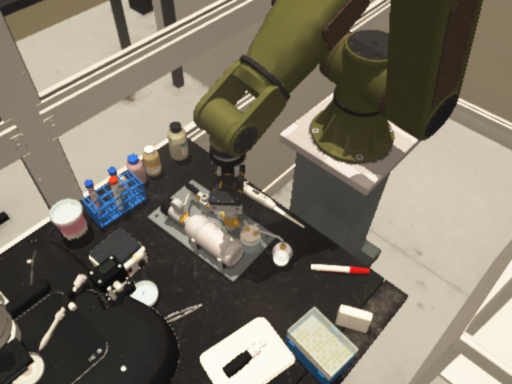

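View pics/wf20.png

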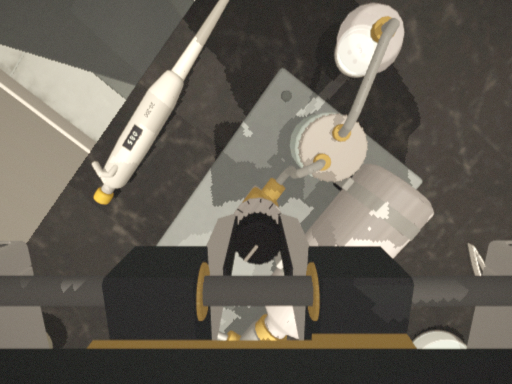

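Request:
servo_tool([
  [[0, 0, 0, 0, 0, 0, 0.8], [0, 0, 0, 0, 0, 0, 0.8], [0, 0, 0, 0, 0, 0, 0.8], [0, 0, 0, 0, 0, 0, 0.8], [0, 0, 0, 0, 0, 0, 0.8], [0, 0, 0, 0, 0, 0, 0.8], [0, 0, 0, 0, 0, 0, 0.8], [0, 0, 0, 0, 0, 0, 0.8], [0, 0, 0, 0, 0, 0, 0.8], [0, 0, 0, 0, 0, 0, 0.8], [0, 0, 0, 0, 0, 0, 0.8], [0, 0, 0, 0, 0, 0, 0.8]],
])

```text
time_s: 16.68
ee_pos: [0.4987, -0.0182, 0.0828]
eef_rot: [-3.139, -0.001, 2.27]
force: [-4.0, 0.6, 4.2]
grip_width: 0.0274
```

```bash
python3 look.py 21|tail -3; python3 -c "
from station import *
print(hand_in())"
```

```text
{'qpos': array([-1.095e-01,  3.319e-01,  1.789e+00, -9.000e-04,  1.023e+00,
       -8.080e-01]), 'ee_pos': array([ 0.4987, -0.0182,  0.0828]), 'eef_rot': array([-3.1395e+00, -1.1000e-03,  2.2697e+00]), 'force': array([-4.1201,  0.9708,  3.9001]), 'moment': array([ 0.2106,  0.7412, -0.0311])} 0.027520824632961603 16.7333
the job is handed in; nothing more can be done
None
```

The job is done and handed in at 16.7 s, in the order asked, with the knob still gripped at a quarter turn open.

- **Needle valve shut:** I wound the knob about 2.1 rad clockwise until the twisting moment jumped to 0.35 N m and the grip began to slip. The index line then pointed square to the front of the set.
- **Supply open:** I swung the lever fully open. It would not move further under a 20 N push, and the picture shows it along the line.
- **Quarter turn open:** I gripped the knob again and backed it off 1.568 rad by the tool's turn. The index line kept its place between the fingers, so the grip did not slip.
- **Hold:** I held for 1 s with a 25 N grip, and the pose did not change. The outside force stayed at about 6 N or less.

None of the checks failed. The camera fixes of the knob differed by 2 to 4 mm, so I centred on it by the contact forces. In the side picture taken after the last turn, the marker, bottles and dish look to be where they were; I judged this by eye and did not measure it.

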